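# Draw the drooping barrel bolt of a painting case and hold its lid ajar

## Robot

A 6-joint arm with a two-finger parallel gripper is mounted at the origin on a cart in front of the work surface, level with it; the furniture and walls round the work are solid. World frame = base frame: x ahead of the robot, y to its left, z up, the work surface at z = 0. Lengths are in m, angles in rad, forces in N, time in s.
With the tool pointing down it reaches from about 0.3 to 0.75 m from the base axis. Payload 8.5 kg.
Tool frame: the origin (TCP) lies midway between the tips of the shut fingers; the grasp point (between the pads) lies 19 mm behind it; z points along the fingers, y is the line along which they close (so a half turn about z gives the same grasp; the last joint's range is limited). The gripper opens to 88 mm and grips with 3 to 60 N. Pads are 18 mm wide; open, the fingers measure 123 mm over their backs; the gripper's body (75 mm by 187 mm) begins 45 mm behind the grasp point.
Start: joints at [-1.431, 0.381, 1.297, -0, 1.464, -0.215], TCP at [0.191, -0.516, 0.239] pointing down, gripper open.
Joint ranges: [-3.11, 3.11], [-0.89, 2.33], [0.22, 2.48], [-1.42, 4.56], [0.17, 2.85], [-2.88, 2.88]. Speed limits (rad/s): [2.39, 2.39, 3.14, 3.14, 3.14, 3.14].

## Interface

Orientations are given as [roll, pitch, yaw] about the fixed x, y, z axes, in that order (R = Rz(yaw) Ry(pitch) Rx(roll)).
In Python, from station import r, imaging, workorder gives the robot as it stands (r), with the cameras (imaging) and the job (workorder).
- The arm moves only by the tool tcp_steps, called after "Request:" as a command line: name --argument value ..., lists and objects as JSON in quotes. Schema: {"type":"object","properties":{"segments":{"type":"array","items":{"type":"number"},"minItems":6,"maxItems":60},"jaw":{"type":"number"},"clamp_n":{"type":"number"},"only":{"type":"string"},"quiet":{"type":"boolean"},"lines":{"type":"string"}},"required":["segments"],"additionalProperties":false}. segments is one flat list of numbers that holds 1 to 10 rows one after another, with no inner brackets; each row has 6 numbers: dx, dy, dz in parts of the range, where 1.0 means 100 cm, then a rotation vector rx, ry, rz in fractions of the full range, 1 being 4 rad; each row is the pose to reach, as a shift and turn from the pose commanded when the call began, along the tool's axes at that moment; what a row does not reach only later rows make up. A row lasts 1/8 s, in which the tool goes at most 0.0625 m and 0.188 rad, less where a joint would pass 70% of its speed; a pose out of reach is approached as far as the arm can. jaw is the finger opening in m, set as the call begins (left out keeps the last). The fingers move at their own pace and stop on an object; clamp_n is the grip in N (left out, the last holds). Time passes only in rows, so rows that do not move let the fingers close. The tool returns the time, the measured TCP pose, the force, the opening and the grip force at its end. only (a regular expression) keeps the lines of the reply that match it, lines (a string "A,B") keeps lines A to B, and quiet returns only ok. A shift or turn number past 1, either way, is cut back to 1. Input that does not fit is refused with a message, and nothing moves.
- r.observe(): the state, without advancing time (a new reading comes with each control period).
- imaging.camera(name): name is "scene" or "top" or "wrist"; returns the picture (400x640x3 uint8, red, green, blue); there is no depth.
- imaging.calibration(name): a dict with "fx", "fy", "cx", "cy" (pixels), "rvec" (rotation vector, rad) and "tvec" (3), from world to camera coordinates, as OpenCV has them. Camera axes: x right, y down, z forward; pixel columns grow to the right and rows downward; lengths in m; the calibration is good to about 2 mm. A picture is of the moment at which its call begins: read the wrist's pose just before it. calibration takes no time and is no camera call; for the wrist camera it gives the pose at the moment of the call.
- workorder.finish_job(): hands the job in; it is judged then, once.
The state is a dict: "t": time; "joint_positions": joint angles; "joint_vel": joint speeds; "tau": joint torques, N m; "tcp_pos": TCP position; "eef_rot": TCP orientation; "ft_force": force on the tool from outside, world axes, zero at the start; "torque": the same for the moment, N m; "finger_gap": finger opening in m; "grasp_force": force on a finger pad.
Only numpy, scipy, OpenCV 4.12 (cv2) and the standard library are available. Lean on these libraries where they do the work, as an engineer would, in place of code of your own. Each camera call takes 0.05 s, during which the arm holds its last target. There are 200 camera calls.

## Task

The painting case is bolted shut and somebody has left a thin paint pot on its lid: take the pot off, gripping it only lightly, and stand it upright on the table beside the case. Then draw the worn barrel bolt: its nose droops behind the bent-up lip of the keeper, so lift the knob a little to bring the nose over the lip while you pull it back towards the hinge, without forcing it against the weak keeper. Raise the lid until its front edge stands about 10 cm open and finish still holding it there, because the lid falls shut when let go; leave the other things on the table where they are.

Things in the scene. Friction and masses are not known exactly. Their poses are not given: they have to be found in the camera images.
- paint_pot: small open white paint pot with a thin, soft wall: 47 mm across the rim, 40 mm across the foot, 36 mm high, 40 g; it stands on the closed lid of the painting case. Origin under the centre of its foot, z up. Its wall dents when it is gripped with more than 20 N
- paint_case: wooden painting case fixed on the table, 250 x 342 mm, top of the shut lid 51 mm over the table. Origin under its centre. Its +x points to the hinge side, -x to the front (keeper side), y along the hinge; the lid covers x -118 to +117, y -164 to +171 mm of this frame. The small brass hook on its front is undone and holds nothing. The table round world x 0.48, y -0.165 is always clear
- paint_case_lid (a joint): angle of the case's lid in rad: 0 shut, grows as the front edge is raised about the hinge (1.83 fully open). The lid weighs 0.45 kg and falls shut when let go, since its stay hangs loose
- lid_hinge (a point): point on the lid's hinge line abreast of the bolt, 38.5 mm over the table. The line runs along the case's y; the knob of the shot bolt lies 213 mm in front of it, the lid's front edge 239 mm. A big canvas stands close behind the hinge side, so keep the tool nearly upright there
- knob (a point): centre of the upright steel knob of the barrel bolt on the lid: a cylinder 14 mm thick, 25 mm high, on a 7 mm stem, centre 34 mm above the rod's axis. Bolt home, lid shut: centre about 46 mm above the lid, barrel top about 21 mm above it. Moves with rod, barrel and lid; can pivot between fingers that close along the hinge's direction
- bolt_rod (a joint): travel of the bolt's 12 mm round rod in m: 0 shot home through the keeper, up to 0.032 as it is drawn along the case's +x towards the hinge; friction about 1.2 N, stays where left. Behind its 9 mm long nose is a neck 12 mm long and 4.4 mm thick, in which the keeper's lip sits; the nose is out of the keeper from 0.018 on
- bolt_barrel (a joint): upward nod in rad of barrel, rod and knob about the rear rivet, 80 mm from the shot knob on the hinge side: 0 drooping at the front (it sinks back when let go), at most 0.17. Lid shut and bolt home, the nose clears the lip from 0.035 up (knob raised 3 mm) and meets the keeper's arch at 0.11 (knob raised 9 mm)
- keeper_lip (a point): top of the keeper's lower lip, bent up and outwards, 59 mm over the table at the case's front wall. The keeper is a steel strap with a window 18 mm wide and 22 mm high between lip and arch; the rod passes through it, about 34 mm in front of the knob. The strap is weak: it gives way under more than 20 N from the bolt or the robot
- colour_tin: flat black watercolour tin, 66 x 129 x 18 mm, long side along its own y, origin under its centre; a bystander
- tube_a: half-squeezed aluminium paint tube lying on its side, 118 x 31 x 28 mm, long along its own x, origin under its centre; a bystander
- rubber: eraser, 23 x 45 x 14 mm, origin under its centre; a bystander
- marker: capped marker pen, 17 x 135 x 16 mm, long along its own y, origin under its centre; a bystander

How it is judged:
On the way, in this order (a step that is already met when the one before it is completed fails the run):
1. the paint pot stands upright on the table beside the case, let go, with the lid still shut (height (world z) of paint_pot between -0.006 and 0.006 m and angle between paint_pot's own z axis and vertical below 0.12 rad and contact force between each of the arm, the fingers and paint_pot below 0.05 N and (x of paint_pot in the frame of paint_case below -0.135 m or x of paint_pot in the frame of paint_case above 0.135 m or y of paint_pot in the frame of paint_case below -0.185 m or y of paint_pot in the frame of paint_case above 0.19 m) and value of joint paint_case_lid below 0.08 rad), for 0.2 s.
2. the bolt's nose is out of the keeper, with the lid still down (value of joint bolt_rod above 0.018 m and value of joint paint_case_lid below 0.08 rad), for 0.1 s.
At the end, for the whole second after the job is handed in: The lid is held still by the fingers (on the knob or the lid) with its front edge about 10 cm up (lid angle 0.28 to 0.62 rad, 6.5 to 14 cm), and the paint pot stands upright on the table clear of the case (value of joint paint_case_lid between 0.28 and 0.62 rad and velocity of joint paint_case_lid between -0.05 and 0.05 rad/s and contact force between the fingers and paint_case above 0.8 N and height (world z) of paint_pot between -0.006 and 0.006 m and angle between paint_pot's own z axis and vertical below 0.12 rad and contact force between each of the arm, the fingers and paint_pot below 0.05 N and (x of paint_pot in the frame of paint_case below -0.135 m or x of paint_pot in the frame of paint_case above 0.135 m or y of paint_pot in the frame of paint_case below -0.185 m or y of paint_pot in the frame of paint_case above 0.19 m)); the arm keeps its last pose, push and grip.
It fails at once if the thin pot is gripped with more than 20 N from each side (40 N in all) (contact force between the fingers and paint_pot above 40 N).
It fails at once if the pot is tipped by more than 35 degrees (angle between paint_pot's own z axis and vertical above 0.6 rad).
It fails at once if the bolt is forced against the keeper, or the keeper is pushed, with more than 20 N (contact force between any of bolt_rod, the arm, the fingers and keeper above 20 N).
It fails at once if one of the other things on the table is moved by more than 3 cm (distance of any of colour_tin, tube_a, rubber, marker from where it was at the start of the episode above 0.03 m).
It also fails if it takes over 54 s, if anything falls off the work surface, if the arm or the gripper's body presses on something with over 40 N, if the wrist force passes 120 N, or if a joint passes its speed limit or range.

## Working session

There is one attempt and no reset: what is moved stays moved. The work goes in short steps, Python scripts to look and compute and a tool call to move; the robot and the scene stay as the last step left them, time stands still between calls to the robot, and variables do not carry over. Pictures are saved under pics/ and viewed, at most 10 in all, crops included, and the job is handed in when it is done.

```bash
ls; mkdir -p pics
```

Create h.py:
```python
import numpy as np, cv2
from scipy.spatial.transform import Rotation as Ro
from station import r, imaging, workorder
def snap(n,f,crop=None,s=1):
    im=imaging.camera(n)[:,:,::-1]
    cv2.imwrite('pics/raw_'+f,im)
    if crop: a,b,c,d=crop; im=im[b:d,a:c]
    if s!=1: im=cv2.resize(im,None,fx=s,fy=s,interpolation=cv2.INTER_CUBIC)
    cv2.imwrite('pics/'+f,im)
def ray(cal,px):
    K=np.array([[cal['fx'],0,cal['cx']],[0,cal['fy'],cal['cy']],[0,0,1]])
    R=cv2.Rodrigues(np.array(cal['rvec'],float))[0]; t=np.array(cal['tvec'],float)
    return -R.T@t, R.T@np.linalg.solve(K,[px[0],px[1],1])
def onz(cal,px,z):
    o,d=ray(cal,px); return o+d*(z-o[2])/d[2]
def proj(cal,P):
    K=np.array([[cal['fx'],0,cal['cx']],[0,cal['fy'],cal['cy']],[0,0,1]])
    return cv2.projectPoints(np.array(P,float).reshape(-1,3),np.array(cal['rvec'],float),np.array(cal['tvec'],float),K,None)[0][:,0]
```

Run:
```python
from h import *
import json
for n in('top','scene','wrist'): print(n,{k:np.round(v,4).tolist() for k,v in imaging.calibration(n).items()})
snap('top','top1.png'); snap('scene','scene1.png')
o=r.observe(); print(o)
```

```text
pics
station.py
top {'fx': 409.5236, 'fy': 409.5236, 'cx': 312.2319, 'cy': 202.4013, 'rvec': [2.1554, -2.053, 0.2117], 'tvec': [-0.0329, 0.6662, 0.9375]}
scene {'fx': 378.1881, 'fy': 378.1881, 'cx': 313.6082, 'cy': 201.5199, 'rvec': [2.1675, -0.6299, 0.2809], 'tvec': [-0.5691, 0.2854, 0.6605]}
wrist {'fx': 287.3969, 'fy': 287.3969, 'cx': 318.6169, 'cy': 204.6044, 'rvec': [-2.3656, 1.6469, 0.2545], 'tvec': [-0.5489, -0.04, 0.391]}
{'t': 0.1, 'joint_positions': array([-1.43127810e+00,  3.81135291e-01,  1.29812821e+00, -8.76594013e-06,
        1.46360983e+00, -2.15261599e-01]), 'joint_vel': array([-0.00097622,  0.00016528, -0.00178502, -0.00084373, -0.0002693 ,
        0.0005775 ]), 'tau': array([ 3.01291657e-03, -4.38654470e+01, -2.24911129e+01,  7.14514358e-02,
        3.41986155e-02, -6.75678598e-05]), 'tcp_pos': array([ 0.19104228, -0.51549699,  0.23821508]), 'eef_rot': array([-3.14033967e+00, -2.65043434e-04,  3.54780606e-01]), 'ft_force': array([-0.436729  , -1.18699338,  0.04096889]), 'torque': array([0.0018812 , 0.05640722, 0.02254592]), 'grasp_force': 0.0, 'finger_gap': 0.08785281625720516}
```

View pics/top1.png

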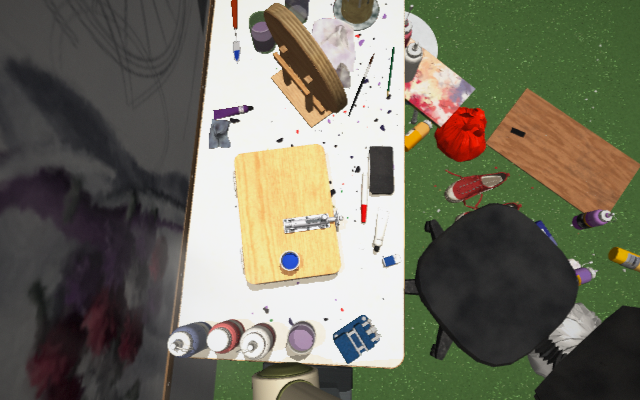

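View pics/scene1.png

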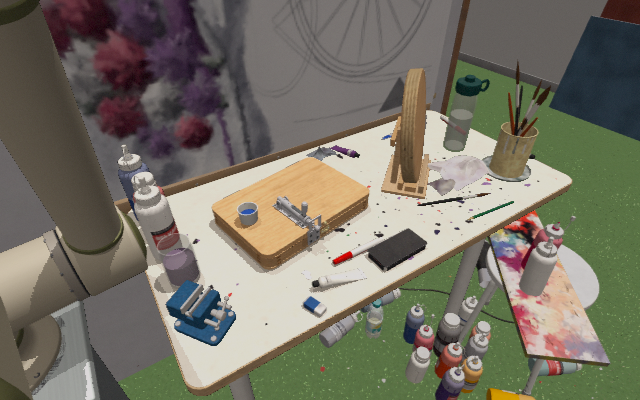

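The top view shows the pot at about (289,261) and the bolt from (285,224) to (340,218). The hinge is on the left, which is +y in world. I'll zoom in on both.

Run:
```python
from h import *
a=cv2.imread('pics/raw_top1.png')[135:295,225:405]; b=cv2.imread('pics/raw_scene1.png')[180:280,200:380]
a=cv2.resize(a,None,fx=3.7,fy=3.7,interpolation=3); b=cv2.resize(b,None,fx=4.4,fy=4.4,interpolation=3)
cv2.imwrite('pics/a.png',a);cv2.imwrite('pics/b.png',b)
c=imaging.calibration('top')
for n,p,z in [('c1',(236,154),.051),('c2',(323,144),.051),('c3',(340,273),.051),('c4',(247,284),.051),('potrim',(289,261),.087),('clear',(0,0),0)]: print(n,onz(c,p,z).round(4))
print(proj(c,[[.48,-.165,0]]))
```

```text
c1 [0.7893 0.2026 0.051 ]
c2 [ 0.8271 -0.0203  0.051 ]
c3 [ 0.4999 -0.0758  0.051 ]
c4 [0.4628 0.147  0.051 ]
potrim [0.5202 0.0469 0.087 ]
clear [1.2514 0.9566 0.    ]
[[373.76598264 283.55024652]]
```

View pics/a.png

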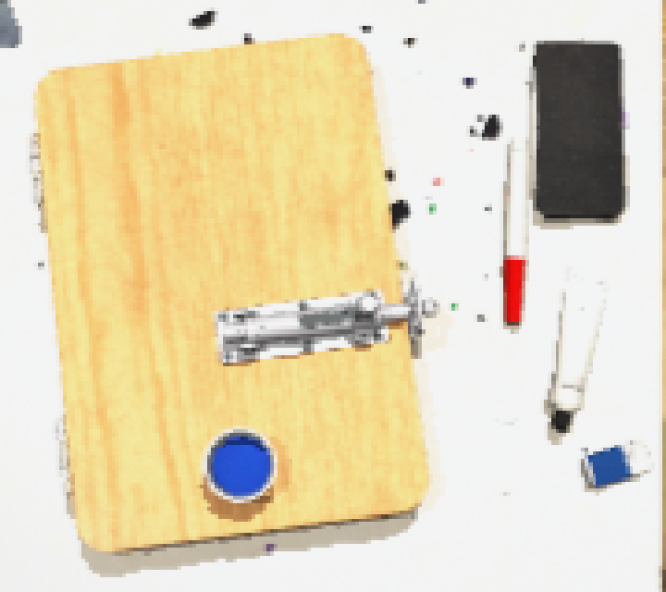

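View pics/b.png

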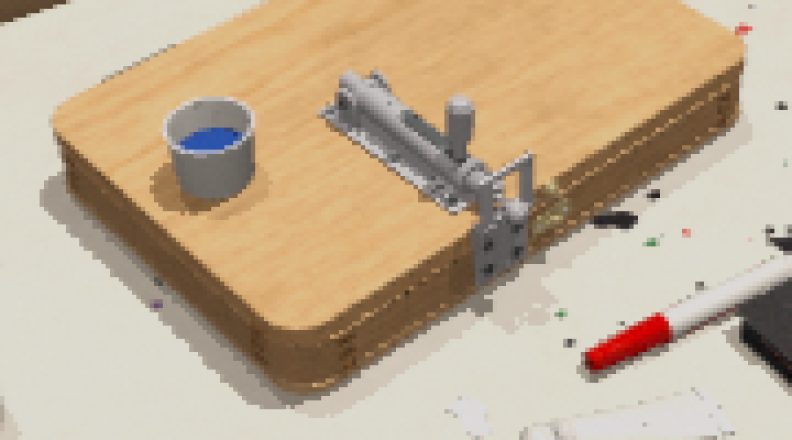

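Add to h.py:
```python
def tri(obs):
    A=np.zeros((3,3));b=np.zeros(3);rs=[]
    for c,p in obs:
        o,d=ray(c,p);d=d/np.linalg.norm(d);M=np.eye(3)-np.outer(d,d);A+=M;b+=M@o;rs.append((M,o))
    x=np.linalg.solve(A,b); return x,[np.linalg.norm(M@(x-o)) for M,o in rs]
```

Run:
```python
from h import *
T=imaging.calibration('top');S=imaging.calibration('scene')
A=lambda u,v:(225+u/3.7-.36,135+v/3.7-.36)
B=lambda u,v:(200+u/4.4-.39,180+v/4.4-.39)
print('knobtop',tri([(T,A(369,302)),(S,B(460,99))]))
print('rim',tri([(T,A(241,465)),(S,B(210,125))]))
print('rim on z',onz(T,A(241,465),.087),onz(S,B(210,125),.087))
print('knob on z',onz(T,A(369,302),.1095),onz(S,B(460,99),.1095))
print('keeper top arch', tri([(T,A(414,318)),(S,B(505,172))]))
cx=np.array([np.cos(np.radians(99.65)),np.sin(np.radians(99.65))]);cy=np.array([-cx[1],cx[0]])
C=np.array([.6448,.0634])+.0005*cx-.0035*cy
print('C',C)
for n,x,y in[('tin',*onz(T,A(580,130),.018)[:2]),('knob',*onz(T,A(369,302),.1095)[:2]),('pot',*onz(T,A(241,465),.087)[:2]),('clear',.48,-.165)]:
  d=np.array([x,y])-C; print(n,x,y,d@cx,d@cy)
```

```text
knobtop (array([ 0.62766956, -0.03154982,  0.11047296]), [np.float64(0.0011045428388488348), np.float64(0.001104542838848791)])
rim (array([0.52336313, 0.04466388, 0.08808838]), [np.float64(0.0016064759668312921), np.float64(0.0016064759668311236)])
rim on z [0.52189131 0.04517596 0.087     ] [0.52536547 0.04560529 0.087     ]
knob on z [ 0.62679778 -0.03116543  0.1095    ] [ 0.62939817 -0.03067243  0.1095    ]
keeper top arch (array([ 0.62788894, -0.06351434,  0.0841538 ]), [np.float64(0.006008140998005047), np.float64(0.006008140998005295)])
C [0.64816666 0.06447963]
tin 0.774902789838513 -0.177328137251379 -0.25963088211092483 -0.0844088045914459
knob 0.6267977822882818 -0.031165431117220276 -0.09070964637660239 0.03709940930335203
pot 0.521891312571036 0.04517596248530491 0.0021369062456346698 0.12772442478956988
clear 0.48 -0.165 -0.19804288921658741 0.20425459377051144
```

The rows are not in the units I measure in: turns go in shares of 4 rad. I convert before sending: -1.26 rad / 4 = -0.315.

Request:
tcp_steps --segments '[0.02, -0.016, 0, 0, 0, -0.015, 0.06, -0.049, 0, 0, 0, -0.0425, 0.11, -0.089, 0.01, 0, 0, -0.0775, 0.16, -0.13, 0.01, 0, 0, -0.1125, 0.21, -0.17, 0.02, 0, 0, -0.145, 0.26, -0.211, 0.02, 0, 0, -0.18, 0.31, -0.251, 0.02, 0, 0, -0.215, 0.36, -0.292, 0.03, 0, 0, -0.25, 0.41, -0.332, 0.03, 0, 0, -0.2825, 0.455, -0.369, 0.04, 0, 0, -0.315]' --jaw 0.088 --clamp_n 8

```text
t: 1.35
tcp_pos: [0.4849, -0.0191, 0.2004]
eef_rot: [3.141, 0.0, 1.619]
ft_force: [0.3, -1.1, -0.7]
finger_gap: 0.0876
grasp_force: 0.0
```

Run:
```python
from h import *
T=imaging.calibration('top')
A=lambda u,v:(225+u/3.7-.36,135+v/3.7-.36)
for n,p in [('rubL',(583,478)),('rubR',(650,458)),('tubetip',(560,430)),('penred',(512,325)),('vise_topleft',((334-225)*3.7,(345-135)*3.7))]: print(n,onz(T,A(*p),.014).round(3))
o=r.observe();print(o['t'],o['tcp_pos'],o['eef_rot'])
```

```text
rubL [ 0.529 -0.183  0.014]
rubR [ 0.545 -0.229  0.014]
tubetip [ 0.561 -0.167  0.014]
penred [ 0.633 -0.133  0.014]
vise_topleft [ 0.33  -0.069  0.014]
1.35 [ 0.4849167  -0.01913888  0.20038661] [3.14075512e+00 4.00262407e-04 1.61921380e+00]
```

In the tool's units: -0.12 rad / 4 = -0.03.

Request:
tcp_steps --segments '[0.02, 0.014, 0.01, 0, 0, -0.0125, 0.05, 0.032, 0.03, 0, 0, -0.025, 0.0625, 0.041, 0.06, 0, 0, -0.03, 0.0625, 0.041, 0.09, 0, 0, -0.03, 0.0625, 0.041, 0.115, 0, 0, -0.03, 0.0625, 0.041, 0.132, 0, 0, -0.03, 0.0625, 0.041, 0.139, 0, 0, -0.03, 0.0625, 0.041, 0.139, 0, 0, -0.03]' --jaw 0.088 --clamp_n 6

```text
t: 2.35
tcp_pos: [0.5222, 0.0431, 0.0612]
eef_rot: [-3.141, -0.0, 1.735]
ft_force: [0.5, -0.5, -0.2]
finger_gap: 0.0878
grasp_force: 0.0
```

Run:
```python
from h import *
snap('wrist','w1.png')
```

```text
(no output)
```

View pics/w1.png

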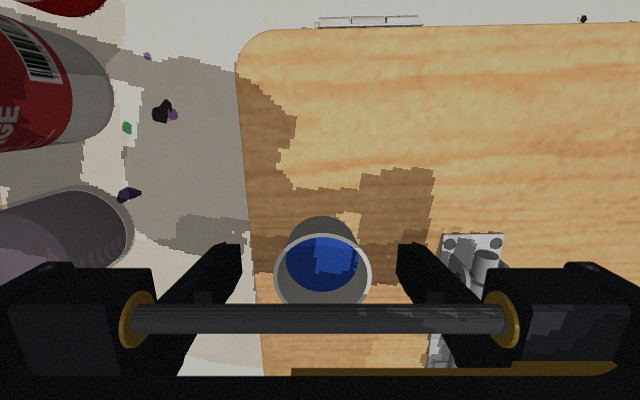

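The pot sits centred between the fingers, with its rim centre near (323,272). I'll close lightly and lift.

Request:
tcp_steps --segments '[0, 0, 0, 0, 0, 0, 0, 0, 0, 0, 0, 0, 0, 0, 0, 0, 0, 0, 0, 0, 0, 0, 0, 0, 0, 0, 0, 0, 0, 0, 0, 0, 0, 0, 0, 0]' --jaw 0.035 --clamp_n 6

```text
t: 3.15
tcp_pos: [0.5223, 0.0431, 0.0614]
eef_rot: [3.141, 0.0, 1.735]
ft_force: [0.5, -0.1, 0.7]
finger_gap: 0.0442
grasp_force: 5.9
```

Request:
tcp_steps --segments '[0, 0, -0.01, 0, 0, 0, 0, 0, -0.035, 0, 0, 0, -0.01, -0.004, -0.06, 0, 0, 0, -0.04, -0.017, -0.07, 0, 0, 0, -0.08, -0.035, -0.07, 0, 0, 0, -0.12, -0.052, -0.07, 0, 0, 0, -0.16, -0.069, -0.06, 0, 0, 0, -0.19, -0.082, -0.04, 0, 0, 0, -0.206, -0.089, -0.01, 0, 0, 0, -0.206, -0.089, 0.015, 0, 0, 0]' --clamp_n 6

```text
t: 4.4
tcp_pos: [0.4678, -0.1759, 0.0459]
eef_rot: [3.141, 0.0, 1.733]
ft_force: [-0.4, -0.3, 0.3]
finger_gap: 0.0439
grasp_force: 6.0
```

Request:
tcp_steps --segments '[0, 0, 0.015, 0, 0, 0, 0, 0, 0.025, 0, 0, 0, 0, 0, 0.032, 0, 0, 0, 0, 0, 0.034, 0, 0, 0, 0, 0, 0.034, 0, 0, 0]'

```text
t: 5.03
tcp_pos: [0.4682, -0.1747, 0.0126]
eef_rot: [3.141, 0.0, 1.735]
ft_force: [-0.5, 0.2, 0.2]
finger_gap: 0.0441
grasp_force: 6.0
```

```bash
python3 -c "
from h import *
print(r.observe()['tcp_pos'],r.observe()['ft_force']);snap('scene','s2.png',(180,180,380,310),4)"
```

```text
[ 0.46815953 -0.17467892  0.01255711] [-0.48565341  0.24309619  0.15732658]
```

View pics/s2.png

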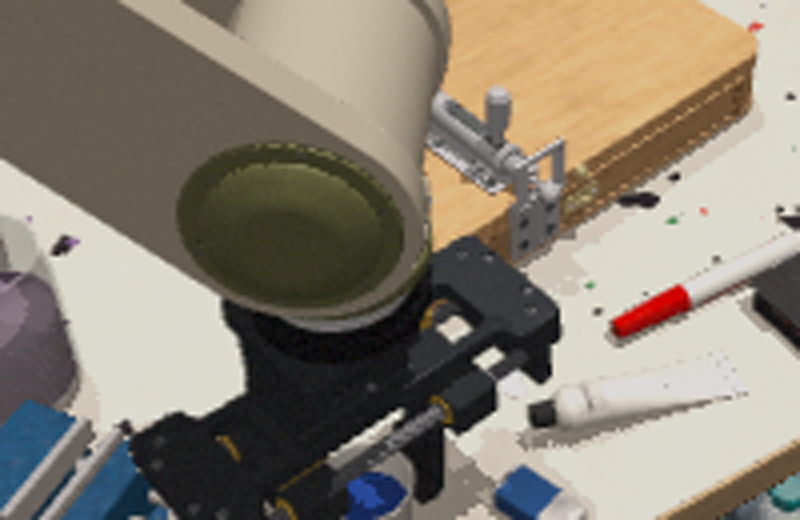

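The pot is held upright just above the table, clear of the rubber. I'll touch down, release and lift.

Request:
tcp_steps --segments '[0, 0, 0.001, 0, 0, 0, 0, 0, 0.002, 0, 0, 0, 0, 0, 0.0022, 0, 0, 0]' --clamp_n 5

```text
t: 5.45
tcp_pos: [0.468, -0.1746, 0.0101]
eef_rot: [-3.142, -0.0, 1.735]
ft_force: [0.4, 0.2, -0.1]
finger_gap: 0.0442
grasp_force: 5.0
```

Request:
tcp_steps --segments '[0, 0, 0, 0, 0, 0, 0, 0, 0, 0, 0, 0, 0, 0, 0, 0, 0, 0, 0, 0, 0, 0, 0, 0]' --jaw 0.062

```text
t: 5.95
tcp_pos: [0.468, -0.1746, 0.0101]
eef_rot: [3.142, 0.0, 1.735]
ft_force: [-0.1, 0.7, 0.4]
finger_gap: 0.0619
grasp_force: 0.0
```

Request:
tcp_steps --segments '[0, 0, -0.01, 0, 0, 0, 0, 0, -0.03, 0, 0, 0, 0, 0, -0.06, 0, 0, 0, 0, 0, -0.1, 0, 0, 0, 0, 0, -0.14, 0, 0, 0, 0, 0, -0.16, 0, 0, 0, 0, 0, -0.17, 0, 0, 0]'

```text
t: 6.82
tcp_pos: [0.4681, -0.1746, 0.1816]
eef_rot: [3.14, 0.001, 1.735]
ft_force: [0.4, 0.7, -0.2]
finger_gap: 0.0619
grasp_force: 0.0
```

```bash
python3 -c "
from h import *
snap('wrist','w3.png')
print(r.observe()['tcp_pos'],r.observe()['joint_positions'])"
```

```text
[ 0.46832841 -0.17476133  0.18201757] [-5.94464558e-01  3.44692743e-01  1.53086519e+00  5.74859696e-05
  1.26345245e+00 -7.58574672e-01]
```

View pics/w3.png

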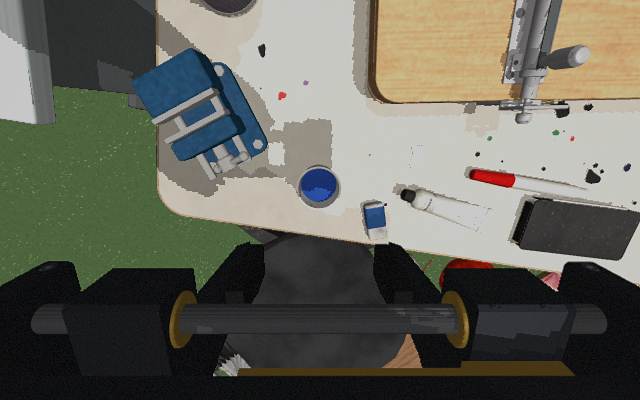

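The pot stands upright on the table, and the knob shows at the upper right with its top near (577,56). I'll locate the knob with this view too.

Run:
```python
from h import *
T=imaging.calibration('top');S=imaging.calibration('scene');W=imaging.calibration('wrist')
A=lambda u,v:(225+u/3.7-.36,135+v/3.7-.36)
B=lambda u,v:(200+u/4.4-.39,180+v/4.4-.39)
print(tri([(T,A(369,302)),(S,B(460,99)),(W,(577,56))]))
print(onz(W,(577,56),.1095))
print('pot',onz(W,(319.5,186),.036))
```

```text
(array([ 0.62743168, -0.03099571,  0.10896759]), [np.float64(0.0005585980738538646), np.float64(0.001960173733487902), np.float64(0.0014939919160083263)])
[ 0.62516716 -0.03111809  0.1095    ]
pot [ 0.4692141 -0.1679686  0.036    ]
```

Request:
tcp_steps --segments '[0.015, 0.023, 0, 0, 0, 0, 0.04, 0.062, 0, 0, 0, 0, 0.065, 0.101, 0, 0, 0, 0, 0.09, 0.14, 0, 0, 0, 0, 0.108, 0.168, 0.01, 0, 0, 0, 0.116, 0.18, 0.03, 0, 0, 0, 0.116, 0.18, 0.045, 0, 0, 0, 0.116, 0.18, 0.05, 0, 0, 0, 0.116, 0.18, 0.05, 0, 0, 0]' --jaw 0.05 --clamp_n 20

```text
t: 8.0
tcp_pos: [0.6262, -0.0317, 0.13]
eef_rot: [-3.141, -0.0, 1.734]
ft_force: [0.2, -0.7, 0.5]
finger_gap: 0.0498
grasp_force: 0.0
```

```bash
python3 -c "
from h import *
snap('wrist','w4.png',(180,130,460,330),2.8)
o=r.observe();print(o['tcp_pos'],o['eef_rot']);print(proj(imaging.calibration('wrist'),[[.627,-.031,.1095],[.627,-.031,.0845]]))"
```

```text
[ 0.62646896 -0.03159442  0.13057816] [3.14111651e+00 3.03709606e-04 1.73374225e+00]
[[318.47930844 242.52399434]
 [318.4559121  227.70238864]]
```

View pics/w4.png

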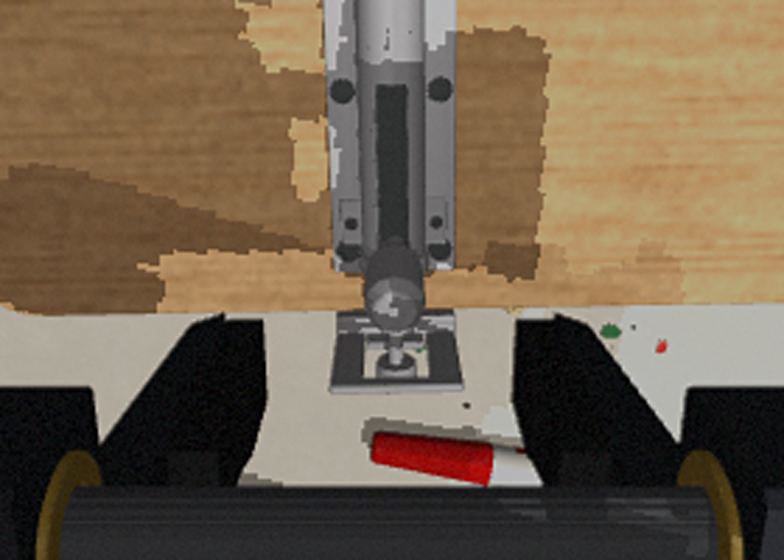

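The knob top is at about (321,240) and the finger midpoint at about column 319.5, so I'm 1–2 mm off. I'll correct that, descend and close.

Request:
tcp_steps --segments '[0.001, 0.001, 0.01, 0, 0, 0, 0.0015, 0.0013, 0.025, 0, 0, 0, 0.0015, 0.0013, 0.038, 0, 0, 0, 0.0015, 0.0013, 0.046, 0, 0, 0, 0.0015, 0.0013, 0.049, 0, 0, 0, 0.0015, 0.0013, 0.049, 0, 0, 0]'

```text
t: 8.8
tcp_pos: [0.6278, -0.0291, 0.0811]
eef_rot: [3.141, 0.0, 1.735]
ft_force: [0.2, 0.2, 0.7]
finger_gap: 0.0499
grasp_force: 0.0
```

Request:
tcp_steps --segments '[0, 0, 0, 0, 0, 0, 0, 0, 0, 0, 0, 0, 0, 0, 0, 0, 0, 0, 0, 0, 0, 0, 0, 0, 0, 0, 0, 0, 0, 0, 0, 0, 0, 0, 0, 0]' --jaw 0.008 --clamp_n 20

```text
t: 9.55
tcp_pos: [0.6274, -0.0292, 0.0811]
eef_rot: [-3.141, -0.0, 1.735]
ft_force: [-4.0, -0.0, 0.6]
finger_gap: 0.0131
grasp_force: 20.0
```

Request:
tcp_steps --segments '[0.0005, -0.0004, -0.0012, 0, 0, 0, 0.001, -0.0004, -0.0026, 0, 0, 0, 0.0017, -0.0004, -0.004, 0, 0, 0, 0.0023, -0.0004, -0.0054, 0, 0, 0, 0.0023, -0.0004, -0.0054, 0, 0, 0]'

```text
t: 10.18
tcp_pos: [0.6269, -0.0268, 0.0865]
eef_rot: [-3.141, -0.0, 1.735]
ft_force: [-2.6, -2.3, -1.9]
finger_gap: 0.0133
grasp_force: 20.0
```

Request:
tcp_steps --segments '[0.0015, 0, 0, 0, 0, 0, 0.003, 0, 0.0001, 0, 0, 0, 0.0045, 0, 0.0002, 0, 0, 0, 0.006, 0, 0.0003, 0, 0, 0, 0.006, 0, 0.0003, 0, 0, 0]'

```text
t: 10.8
tcp_pos: [0.6258, -0.0207, 0.0861]
eef_rot: [-3.141, -0.0, 1.735]
ft_force: [-3.3, -1.2, -2.5]
finger_gap: 0.0134
grasp_force: 20.0
```

Request:
tcp_steps --segments '[0.0015, 0, 0, 0, 0, 0, 0.003, 0, 0.0001, 0, 0, 0, 0.0045, 0, 0.0002, 0, 0, 0, 0.006, 0, 0.0003, 0, 0, 0, 0.006, 0, 0.0003, 0, 0, 0]'

```text
t: 11.42
tcp_pos: [0.6248, -0.0148, 0.0858]
eef_rot: [-3.141, -0.0, 1.735]
ft_force: [-5.0, -1.8, -3.1]
finger_gap: 0.0132
grasp_force: 20.0
```

Request:
tcp_steps --segments '[0.0015, 0, 0, 0, 0, 0, 0.003, 0, 0.0002, 0, 0, 0, 0.0045, 0, 0.0003, 0, 0, 0, 0.006, 0, 0.0005, 0, 0, 0, 0.006, 0, 0.0005, 0, 0, 0]'

```text
t: 12.05
tcp_pos: [0.6238, -0.009, 0.0853]
eef_rot: [-3.141, -0.0, 1.735]
ft_force: [-4.9, -1.2, -1.9]
finger_gap: 0.0132
grasp_force: 20.0
```

Request:
tcp_steps --segments '[0.002, -0.0001, 0, 0, 0, 0, 0.004, -0.0003, 0.0002, 0, 0, 0, 0.006, -0.0004, 0.0003, 0, 0, 0, 0.0085, -0.0005, 0.0005, 0, 0, 0, 0.0085, -0.0005, 0.0005, 0, 0, 0]'

```text
t: 12.68
tcp_pos: [0.6221, -0.0005, 0.0849]
eef_rot: [3.142, -0.0, 1.735]
ft_force: [-4.3, -1.3, -2.2]
finger_gap: 0.0137
grasp_force: 20.0
```

Run:
```python
import numpy as np
# rel. to hinge: x=-(213-26)mm-ish, z of grasp point; path of grasp point about hinge incl. extra nod
p=np.array([-.213+.0267,.097+.0045-.0385])
for th in (0,.1,.2,.3,.4,.45):
    c,s=np.cos(th),np.sin(th); q=np.array([p[0]*c+p[1]*s,-p[0]*s+p[1]*c]); print(th,(q-p).round(4))
```

```text
0 [0. 0.]
0.1 [0.0072 0.0183]
0.2 [0.0162 0.0358]
0.3 [0.0269 0.0522]
0.4 [0.0392 0.0676]
0.45 [0.0459 0.0748]
```

Request:
tcp_steps --segments '[0.001, 0, -0.002, 0, 0, 0, 0.003, 0, -0.005, 0, 0, 0, 0.0045, 0, -0.009, 0, 0, 0, 0.0066, 0, -0.014, 0, 0, 0, 0.0085, 0, -0.0185, 0, 0, 0, 0.0107, 0, -0.023, 0, 0, 0, 0.0107, 0, -0.023, 0, 0, 0]' --clamp_n 25

```text
t: 13.55
tcp_pos: [0.6203, 0.0098, 0.1085]
eef_rot: [3.142, 0.0, 1.735]
ft_force: [-5.8, -0.8, -4.6]
finger_gap: 0.0134
grasp_force: 25.0
```

Request:
tcp_steps --segments '[0.004, 0, -0.008, 0, 0, 0, 0.0094, 0, -0.017, 0, 0, 0, 0.015, 0, -0.025, 0, 0, 0, 0.0206, 0, -0.0331, 0, 0, 0, 0.026, 0, -0.04, 0, 0, 0, 0.0315, 0, -0.046, 0, 0, 0, 0.0373, 0, -0.0521, 0, 0, 0, 0.0373, 0, -0.0521, 0, 0, 0, 0.0373, 0, -0.0521, 0, 0, 0]'

```text
t: 14.68
tcp_pos: [0.6137, 0.0465, 0.161]
eef_rot: [-3.141, 0.001, 1.735]
ft_force: [-8.0, -3.5, -3.2]
finger_gap: 0.0135
grasp_force: 25.0
```

```bash
python3 -c "
from h import *
snap('scene','s5.png',(180,140,400,300),3.6)"
```

```text
(no output)
```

View pics/s5.png

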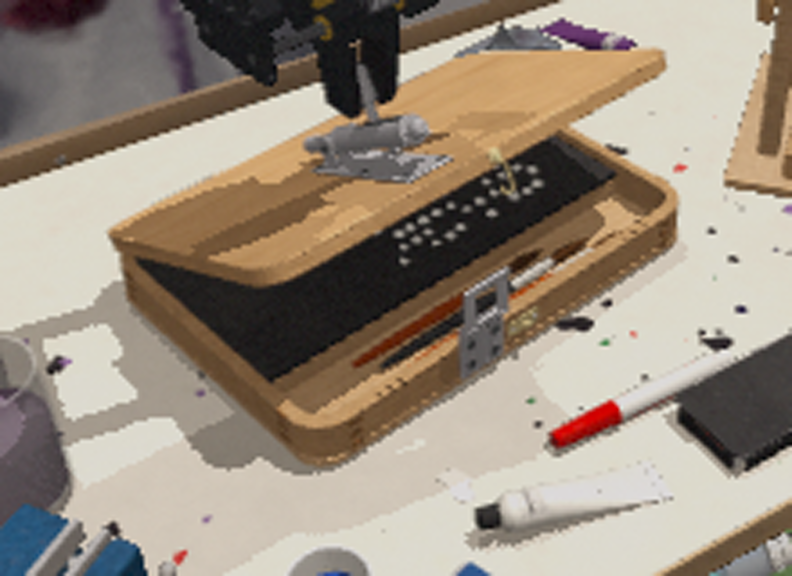

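The lid stands open, held by the knob. I'll check the angle by projecting the front edge against its line in the crop, about (330,268) to (640,85).

Run:
```python
from h import *
S=imaging.calibration('scene')
a=np.radians(99.5);cx=np.array([np.cos(a),np.sin(a),0]);cy=np.array([-cx[1],cx[0],0])
C=np.array([.6482,.0645,0])
for th in(.28,.35,.4,.45,.5,.55,.62):
  out=[]
  for y in(.13,-.13):
    x,z=-.239,.0125
    P=C+cx*(.121+x*np.cos(th)+z*np.sin(th))+cy*y+np.array([0,0,.0385-x*np.sin(th)+z*np.cos(th)])
    out.append(((proj(S,P)[0]-[180,140])*3.6).round(0))
  print(th,out)
o=r.observe();print(o['t'],o['ft_force'],o['joint_vel'].round(4),o['tcp_pos'])
```

```text
0.28 [array([333., 298.]), array([651., 120.])]
0.35 [array([324., 271.]), array([645.,  96.])]
0.4 [array([317., 252.]), array([641.,  79.])]
0.45 [array([310., 233.]), array([636.,  62.])]
0.5 [array([302., 213.]), array([630.,  45.])]
0.55 [array([293., 193.]), array([623.,  28.])]
0.62 [array([280., 165.]), array([613.,   4.])]
14.725 [-7.88650768 -2.86837207 -2.55311119] [-0.0009  0.0017  0.0021  0.0005 -0.002  -0.0017] [0.61371532 0.04647523 0.16097342]
```

The lid angle reads about 0.37–0.40 rad, inside the range, and it is steady. I'll settle and hand in.

Request:
tcp_steps --segments '[0, 0, 0, 0, 0, 0, 0, 0, 0, 0, 0, 0, 0, 0, 0, 0, 0, 0, 0, 0, 0, 0, 0, 0]'

```text
t: 15.22
tcp_pos: [0.6137, 0.0464, 0.1609]
eef_rot: [-3.141, 0.001, 1.735]
ft_force: [-7.9, -3.1, -3.3]
finger_gap: 0.0132
grasp_force: 25.0
```

```bash
python3 -c "
from station import r, imaging, workorder
print(workorder.finish_job())"
```

```text
the job is handed in; nothing more can be done
None
```

The job is handed in at about 15 s, with no verdict returned: the pot stands upright on the table in front of the case, the bolt is drawn about 27 mm with no sign of catching on the keeper, and the gripper is still holding the lid open by the knob at about 0.38 rad (front edge roughly 9 cm up).

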